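Set up the mooncake mould in its nest

ROBOT

A 6-joint arm with a two-finger parallel gripper is mounted at the origin on the work surface. World frame = base frame: x ahead of the robot, y to its left, z up, the work surface at z = 0. Lengths are in m, angles in rad, forces in N, time in s.
With the tool pointing down it reaches from about 0.375 to 0.975 m from the base axis. Payload 3.8 kg.
Tool frame: the origin (TCP) lies midway between the tips of the shut fingers; the grasp point (between the pads) lies manip.grip_depth behind it (manip.grip_depth is the distance from the TCP to the grasp point, in m); z points along the fingers, y is the line along which they close (so a half turn about z gives the same grasp; the last joint's range is limited). The gripper opens to 85 mm and grips with 20 to 120 N. Pads are 22 mm wide; open, the fingers measure 114 mm over their backs; the gripper's body (76 mm by 85 mm) begins 54 mm behind the grasp point. The pads swing forward as they close: fully open they stand 13 mm farther back than shut.
Start: joints at [1.09, 0.264, 1.604, -0, 1.274, -0.037], TCP at [0.29, 0.61, 0.231] pointing down, gripper open.
Joint ranges: [-2.63, 2.63], [-0.94, 2.18], [0.31, 2.57], [-1.31, 4.45], [0, 2.66], [-2.55, 2.55]. Speed limits (rad/s): [2.57, 2.57, 3.14, 3.14, 3.14, 3.14].

INTERFACE

Orientations are given as a unit quaternion [w, x, y, z].
In Python, from cell import manip gives the robot as it stands. Calls block until the motion is done:
- manip.movep(position, orientation): joint-space move of the TCP to a pose.
- manip.move_straight(position, attitude=None, speed=0.15): straight line of the TCP; attitude=None keeps the orientation; speed is the mean speed in m/s.
- manip.goto_joints(angles): joint-space move.
- manip.move_gripper(opening, squeeze=None): finger opening in m; squeeze is the grip in N (None keeps the last); returns when the fingers have stopped.
- manip.hold(seconds).
- manip.solve_ik(position, orientation): joint angles nearest the present ones, or None.
- manip.grab_frame(name): name is "side" or "top"; returns the picture (400x640x3 uint8, red, green, blue); there is no depth.
- manip.calibration(name): a dict with "intrinsics" (3x3 intrinsics, pixels), "R" (3x3) and "t" (3): a world point X has camera coordinates R X + t. Camera axes: x right, y down, z forward; pixel columns grow to the right and rows downward; lengths in m; the calibration is good to about 2 mm. A picture is of the moment at which its call begins. calibration takes no time and is no camera call.
A pose or a line that the arm cannot do raises manip.MotionError and nothing moves.
- manip.hand_in(): hands the job in; it is judged then, once.
Trained networks look in the newest picture that a camera, given by its name, has taken for a name from the list of things; names that differ only in an ending like _2 or _b are one class to them, and where a whole thing is asked for, a point or a joint stands for the part that bears it (a point fixed in the world has none). Each returns a list of dicts, best first, with "p" (0 to 1); they miss things now and then, are a little off and sometimes report something else, mostly with a low value. They report only what shows in the picture. A call takes as long as a camera call. They do not tell look-alikes from the thing itself.
- manip.outline_of(name, camera): "pixels" (400x640 bool, what is visible of it).
- manip.pinpoint(name, camera): "position" ([x, y, z] in m, in the coordinates of the camera as it stood for that picture, good to about 4 mm: a listed point, or the origin of a listed thing).
Readings, each from a call of its own:
- manip.read_t(): time.
- manip.read_joints(): joint angles.
- manip.read_qd(): joint speeds.
- manip.read_joint_efforts(): joint torques, N m.
- manip.read_eef_pos(): TCP position.
- manip.read_tool_rot(): TCP orientation.
- manip.read_wrist_force(): force on the tool from outside, world axes, zero at the start.
- manip.read_ft_torque(): the same for the moment, N m.
- manip.read_width(): finger opening in m.
- manip.read_grip_force(): force on a finger pad.
Only numpy, scipy, OpenCV 4.12 (cv2) and the standard library are available. Lean on these libraries where they do the work, as an engineer would, in place of code of your own. Each camera call takes 0.05 s, during which the arm holds its last target. There are 200 camera calls.

TASK

Set up the mooncake mould in the blue nest: slide the white mould block along the nest's plate, without lifting it, between the rails until it is fully home against the end stop. Then lower the yellow spacer frame over the block's two pins until it lies flush on the block, and lower the aluminium pattern plate over the same pins, red grip up, until it lies flush on the spacer. Lower the parts rather than dropping them, and leave everything else on the table where it is.

Things in the scene. Friction and masses are not known exactly. Their poses are not given: they have to be found in the camera images.
- nest: fixed nest: dark steel plate 355 x 140 x 12 mm (x -273 to +82 mm) with blue rails. Origin: on the table, under the centre of a block that is home; x = slide-in direction, z up. A home block is centred at x = y = 0, underside at z = 12 mm. Pocket 60 mm wide between rails 12 mm thick at x = -62..-38 and +38..+62 mm on both sides, tops at z = 68 mm; the 76 mm gaps between them are for fingers
- nest_stop (a point): point on the inner face of the nest's blue end stop, 62 mm along +x from the nest's origin, on the centre line at plate height (z = 12 mm); the stop is 60 mm wide, its top at z = 57 mm
- nest_mouth (a point): centre of the nest's open mouth, at plate height, 92 mm along -x from the nest's origin: here the two flared blue guides (tops at z = 42 mm) begin about 100 mm apart; they narrow to 60 mm at x = -62 mm
- mould: white mould block, 120 (x) x 56 (y) x 34 (z) mm, 0.36 kg, round cavity in its top, two steel pins at x = -46 and +46 mm, y = 0: diameter 12 mm, tapered tops, rising 28 mm above the block's top. Origin: centre of its underside, z up. It starts on the nest's plate in front of the mouth, roughly in line with the nest
- spacer: yellow spacer frame, 116 (x) x 52 (y) x 12 (z) mm, 0.1 kg, 41 mm round window, 15 mm through holes at x = -46 and +46 mm, y = 0; two upturned ears 44 mm long at the middle of its long sides, tops 22 mm above the underside, 66 mm over their outsides. Origin: centre of its underside, z up; turned half round it fits as well. Lies flat on the table
- topplate: aluminium pattern plate, 116 (x) x 48 (y) x 10 (z) mm, 0.2 kg, 15 mm through holes at x = -46 and +46 mm, y = 0; red grip bar on its top centre, 56 mm along x, 16 mm wide, 36 mm high (top 46 mm above the underside). Origin: centre of its underside, z up; turned half round it fits as well. Lies flat on the table, grip up
- cake1: a round golden mooncake, 58 mm across, 30 mm high, origin under its centre; a bystander
- cake2: a round brown mooncake, 58 mm across, 30 mm high, origin under its centre; a bystander
- cake3: a round golden mooncake, 58 mm across, 30 mm high, origin under its centre; a bystander
- bowl: stainless steel bowl, 160 mm across, 60 mm high, origin under its centre; a bystander
- brush: pastry brush with a wooden handle and dark bristles, 200 mm long, lying along its x axis; a bystander
- jar: amber glass jar with a white cap, 80 mm across, 120 mm high, origin under its centre; a bystander
Not all that is in view belongs to the job. There is more than one size of the spacer; the one meant has the size given above. Leave any purple look-alike of the topplate alone.

How it is judged:
By the outcome, as a careful person would: the job done as asked, in the order asked, and still so for the second after the job is handed in, with the robot touching nothing.
It also fails if it takes over 67 s, if anything falls off the work surface, if the arm or the gripper's body presses on something with over 40 N, if the wrist force passes 120 N, or if a joint passes its speed limit or range.

## Working session

There is one attempt and no reset: what is moved stays moved. The work goes in short steps, each a Python script; the robot and the scene stay as the last script left them, time stands still between calls to the robot, and variables do not carry over. Pictures are saved under pics/ and viewed, at most 10 in all, crops included, and the job is handed in when it is done.

```bash
mkdir -p pics; ls
cat > h.py <<'E'
import numpy as np, cv2
from cell import manip
def world(p,cam):
    c=manip.calibration(cam); return np.array(c["R"]).T@(np.array(p)-np.array(c["t"]))
def pix(X,cam):
    c=manip.calibration(cam); q=np.array(c["intrinsics"])@(np.array(c["R"])@np.array(X)+np.array(c["t"])); return q[:2]/q[2]
def ray(u,v,cam,z):
    c=manip.calibration(cam);R=np.array(c["R"]);o=-R.T@np.array(c["t"]);d=R.T@np.linalg.solve(np.array(c["intrinsics"]),[u,v,1.]);return o+d*(z-o[2])/d[2]
E
python3 - <<'E'
from h import *
np.set_printoptions(precision=4,suppress=True)
print(manip.grip_depth,manip.read_t(),manip.read_tool_rot())
for cam in("top","side"):
    im=manip.grab_frame(cam); cv2.imwrite(f"pics/{cam}0.png",im[:,:,::-1])
    c=manip.calibration(cam);print(cam,-np.array(c["R"]).T@c["t"],np.array(c["R"])[2])
    for n in("nest","nest_stop","nest_mouth","mould","spacer","topplate"):
        for r in manip.pinpoint(n,cam): print(n,round(r["p"],2),world(r["position"],cam),pix(world(r["position"],cam),cam))
print(manip.read_t())
E
```

```text
pics
0.0187 0.0 [-0.0003  0.2201  0.9755 -0.0011]
top [0.4228 0.0028 1.0587] [ 0.1295 -0.0045 -0.9916]
nest 0.97 [ 0.5456 -0.0117 -0.0044] [315.9062 207.579 ]
nest_stop 0.93 [0.5327 0.0539 0.0136] [293.2109 211.7234]
nest_mouth 0.77 [ 0.5672 -0.0945  0.0063] [344.3148 199.2457]
nest_mouth 0.25 [0.7072 0.0479 0.0012] [294.7753 153.5647]
mould 0.74 [ 0.5819 -0.1809  0.0128] [374.2181 193.3892]
mould 0.68 [ 0.4681  0.2724 -0.0007] [217.9048 235.8977]
mould 0.28 [ 0.5431 -0.0116 -0.0024] [315.8793 208.3448]
mould 0.24 [ 0.6158  0.2594 -0.0026] [223.2628 185.4385]
spacer 0.7 [ 0.357   0.26   -0.0011] [221.7051 274.987 ]
spacer 0.64 [0.6182 0.2604 0.0013] [222.5879 184.3925]
spacer 0.53 [ 0.3973  0.4069 -0.0023] [170.5874 261.5829]
topplate 0.96 [ 0.3576  0.1067 -0.0046] [275.7168 273.7141]
topplate 0.73 [ 0.572  -0.4364 -0.0016] [460.6281 195.9289]
topplate 0.72 [ 0.5669 -0.0965  0.0067] [345.0191 199.3132]
topplate 0.58 [ 0.4682  0.2688 -0.0009] [219.1716 235.8219]
side [ 0.0022 -0.6067  0.8164] [ 0.4707  0.5532 -0.6873]
nest 0.59 [ 0.5452 -0.001   0.0016] [326.0368 212.3039]
nest_stop 0.55 [0.5373 0.0579 0.0101] [311.7156 201.5429]
nest_mouth 0.64 [ 0.5639 -0.0938  0.0113] [351.7208 223.8201]
mould 0.96 [ 0.5889 -0.1767  0.0128] [378.4075 235.2516]
spacer 0.7 [0.3625 0.2531 0.0004] [231.3166 196.9231]
spacer 0.51 [ 0.401   0.4091 -0.0076] [218.0067 171.0457]
topplate 0.65 [0.4687 0.269  0.0055] [255.9294 179.3322]
topplate 0.59 [0.359  0.1065 0.0012] [255.8281 222.1663]
0.7
```

```bash
python3 -c "
import cv2
a=cv2.imread('pics/top0.png')[100:320,120:500];cv2.imwrite('pics/a.png',cv2.resize(a,(798,462),interpolation=cv2.INTER_CUBIC))
a=cv2.imread('pics/side0.png')[110:310,180:480];cv2.imwrite('pics/b.png',cv2.resize(a,(798,532),interpolation=cv2.INTER_CUBIC))"
```

```text
(no output)
```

View pics/a.png

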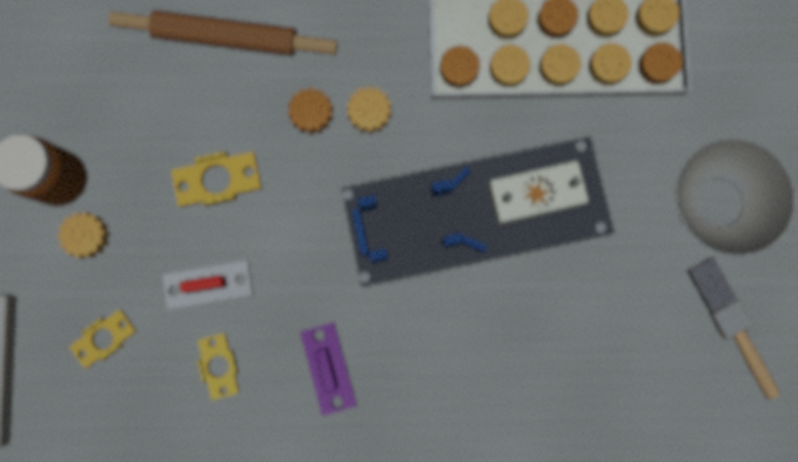

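View pics/b.png

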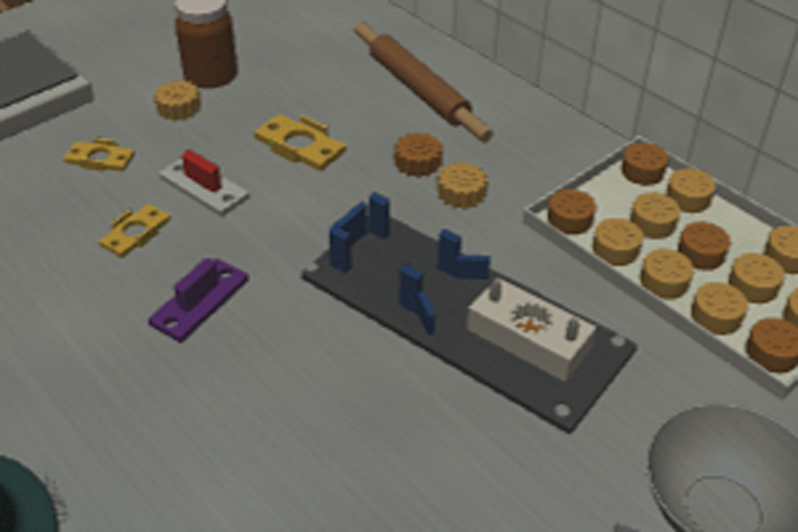

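The top crop shows the large yellow spacer at (215,180), the silver red-grip plate at (206,283), and the mould at (540,192) pointing left into the nest. The small yellow frames at (100,338) and (217,366) and the purple plate at (328,368) are decoys. The side view agrees. Next I refine the poses by fitting silhouettes in both views.

```bash
cat > fit.py <<'E'
from h import *
from scipy.optimize import minimize
def box(x0,x1,y0,y1,z0,z1): return np.array([[x,y,z] for x in(x0,x1) for y in(y0,y1) for z in(z0,z1)])/1000
M={"mould":[box(-60,60,-28,28,0,34)]+[box(s-4.5,s+4.5,-4.5,4.5,0,60) for s in(-46,46)],
"spacer":[box(-58,58,-26,26,0,12),box(-22,22,-33,33,0,12),box(-22,22,26,33,0,22),box(-22,22,-33,-26,0,22)],
"topplate":[box(-58,58,-24,24,0,10),box(-28,28,-8,8,0,46)],
"nest":[box(-273,82,-70,70,0,12)]}
S=4
def render(parts,p,cam):
    x,y,z,a=p;c,s=np.cos(a),np.sin(a);R=np.array([[c,-s,0],[s,c,0],[0,0,1]])
    im=np.zeros((400*S,640*S),np.uint8)
    for b in parts:
        uv=np.array([pix(R@q+[x,y,z],cam) for q in b])
        h=cv2.convexHull(((uv+.5)*S-.5).astype(np.float32))
        cv2.fillConvexPoly(im,np.round(h*16).astype(np.int32),255,shift=4)
    return im
def soft(im): return cv2.GaussianBlur(cv2.resize(im,(640,400),interpolation=cv2.INTER_AREA).astype(np.float32)/255,(0,0),1.)
def fit(name,masks,p0):
    T={c:cv2.GaussianBlur(m.astype(np.float32),(0,0),1.) for c,m in masks.items()}
    f=lambda d:sum(((soft(render(M[name],p0+d,c))-t)**2).sum() for c,t in T.items())
    sim=np.vstack([np.zeros(4),np.diag([.01,.01,.008,.1])])
    r=minimize(f,np.zeros(4),method="Nelder-Mead",options=dict(initial_simplex=sim,xatol=1e-4,fatol=.02,maxiter=250))
    return p0+r.x,r.fun
E
cat > m.py <<'E'
from fit import *
import pickle
np.set_printoptions(precision=4,suppress=True)
G={"mould":[.585,-.179,.012,1.77],"nest":[.545,-.006,0,1.77],"spacer":[.618,.260,0,1.82],"topplate":[.468,.269,0,1.72]}
for c in("top","side"): manip.grab_frame(c)
for n,g in G.items():
    ms={}
    for c in("top","side"):
        u=pix(np.array(g[:3])+[0,0,.01],c)
        best=None
        for r in manip.outline_of(n,c):
            ys,xs=np.nonzero(r["pixels"]); d=np.hypot(xs.mean()-u[0],ys.mean()-u[1])
            if best is None or d<best[0]: best=(d,r["pixels"],r["p"])
        if best and best[0]<(40 if n=="nest" else 12):
            m=best[1]; ms[c]=m
            if n=="nest":   # fill to hull of plate is affected by rails/mould: use plate+hull
                pass
        print(n,c,best and (round(best[0],1),best[2],best[1].sum()))
    pickle.dump(ms,open(f"{n}.pkl","wb"))
    if n=="nest": continue
    for sel in ([list(ms)]+[[k] for k in ms] if len(ms)>1 else [list(ms)]):
        print(n,sel,*fit(n,{k:ms[k] for k in sel},np.array(g)))
print(manip.read_t())
E
python3 m.py
```

```text
mould top (np.float64(1.6), 0.75, np.int64(918))
mould side (np.float64(1.7), 0.94, np.int64(1041))Traceback (most recent call last):
  File "m.py", line 22, in <module>
    print(n,sel,*fit(n,{k:ms[k] for k in sel},np.array(g)))
                 ~~~^^^^^^^^^^^^^^^^^^^^^^^^^^^^^^^^^^^^^^
  File "fit.py", line 22, in fit
    r=minimize(f,np.zeros(4),method="Nelder-Mead",options=dict(initial_simplex=sim,xatol=1e-4,fatol=.02,maxiter=250))
    res = _minimize_neldermead(fun, x0, args, callback, bounds=bounds,
                               **options)
    fxr = func(xr)
    fx = function(np.copy(x), *(wrapper_args + args))
  File "fit.py", line 20, in <lambda>
    f=lambda d:sum(((soft(render(M[name],p0+d,c))-t)**2).sum() for c,t in T.items())
               ~~~^^^^^^^^^^^^^^^^^^^^^^^^^^^^^^^^^^^^^^^^^^^^^^^^^^^^^^^^^^^^^^^^^^
  File "fit.py", line 20, in <genexpr>
    f=lambda d:sum(((soft(render(M[name],p0+d,c))-t)**2).sum() for c,t in T.items())
                          ~~~~~~^^^^^^^^^^^^^^^^
  File "fit.py", line 13, in render
    uv=np.array([pix(R@q+[x,y,z],cam) for q in b])
                 ~~~^^^^^^^^^^^^^^^^^
  File "h.py", line 6, in pix
    c=manip.calibration(cam); q=np.array(c["intrinsics"])@(np.array(c["R"])@np.array(X)+np.array(c["t"])); return q[:2]/q[2]
ValueError: time passes only in moves, steps and waits
```

```bash
sed -i 's/^from cell import manip/from cell import manip\nfrom functools import lru_cache\ncal=lru_cache(None)(lambda n: manip.calibration(n))/; s/c=manip.calibration(cam)/c=cal(cam)/' h.py
python3 - <<'E'
s=open('m.py').read()
s=s.replace('m=best[1]; ms[c]=m','''m=best[1]; m8=m.astype(np.uint8)
            cs=cv2.findContours(m8,cv2.RETR_EXTERNAL,cv2.CHAIN_APPROX_NONE)[0]; k=max(cs,key=cv2.contourArea)
            f=np.zeros_like(m8); cv2.drawContours(f,[k],-1,1,-1); ms[c]=f''')
s=s.replace('    if n=="nest": continue\n','''    if n=="nest":
        ms={"top":ms["top"]}  # only plate outline is hull-clean here
''')
open('m.py','w').write(s)
E
python3 m.py
```

```text
mould top (np.float64(2.0), 0.87, np.int64(884))
mould side (np.float64(1.8), 0.98, np.int64(1064))
mould ['top', 'side'] [ 0.5831 -0.1809  0.0154  1.7849] 18.026628494262695
mould ['top'] [ 0.5832 -0.1813  0.0125  1.7902] 11.430595397949219
mould ['side'] [ 0.5861 -0.179   0.0116  1.7797] 4.4989013671875
nest top (np.float64(27.6), 0.69, np.int64(4893))
nest side (np.float64(27.2), 0.97, np.int64(3537))
nest ['top'] [ 0.5477 -0.0091 -0.0111  1.7629] 8.852631568908691
spacer top (np.float64(1.3), 0.83, np.int64(791))
spacer side (np.float64(1.2), 0.79, np.int64(429))
spacer ['top', 'side'] [0.6146 0.2586 0.0016 1.7569] 11.886043548583984
spacer ['top'] [0.6128 0.2572 0.0085 1.7544] 5.9184675216674805
spacer ['side'] [ 0.6172  0.26   -0.0006  1.776 ] 2.3108131885528564
topplate top (np.float64(0.7), 0.6, np.int64(731))
topplate side (np.float64(1.3), 0.66, np.int64(400))
topplate ['top', 'side'] [0.4695 0.2679 0.0014 1.7151] 13.96297836303711
topplate ['top'] [0.4693 0.2681 0.0018 1.7084] 3.9874916076660156
topplate ['side'] [0.4701 0.2665 0.002  1.7221] 8.852270126342773
1.4
```

```bash
cat > g.py <<'E'
from h import *
np.set_printoptions(precision=4,suppress=True)
N=np.array([.546,-.007]);YAW=1.765
def ax(yaw=YAW): return np.array([np.cos(yaw),np.sin(yaw)]),np.array([-np.sin(yaw),np.cos(yaw)])
def P(x,y,z,o=None,yaw=YAW):
    a,b=ax(yaw); return np.r_[(N if o is None else np.array(o))+a*x+b*y,z]
def Q(yaw): return [0,np.cos(yaw/2),np.sin(yaw/2),0]
def loc(p,o=None,yaw=YAW):
    a,b=ax(yaw); d=np.array(p)[:2]-(N if o is None else o); return np.array([d@a,d@b,p[2]])
def W(): 
    f=np.array(manip.read_wrist_force()); a,b=ax(); return np.array([f[:2]@a,f[:2]@b,f[2]])
E
python3 - <<'E'
from g import *
manip.move_gripper(0.0,40)
manip.movep(P(-.266,-.004,.13),Q(YAW))
manip.move_straight(P(-.266,-.004,.022),speed=.12)
print(manip.read_t(),W(),loc(manip.read_eef_pos()),manip.read_width())
w0=W()
manip.move_straight(P(-.17,-.002,.022),speed=.08); print(W()-w0,loc(manip.read_eef_pos()))
manip.move_straight(P(-.085,0,.022),speed=.08); print(W()-w0,loc(manip.read_eef_pos()))
x=-.085
while x<-.06:
    x+=.0015; manip.move_straight(P(x,0,.022),speed=.03); w=W()-w0
    print(round(x,4),w)
    if w[0]<-14: break
print(manip.read_t(),loc(manip.read_eef_pos()))
cv2.imwrite("pics/t1.png",cv2.resize(manip.grab_frame("top")[130:290,200:440,::-1],None,fx=3,fy=3,interpolation=cv2.INTER_CUBIC))
E
```

```text
6.4833 [-0.5121  0.5604  1.0452] [-0.2666 -0.0048  0.023 ] -0.0001652205392839331
[-1.4274 -0.9037  0.5527] [-0.1697 -0.0021  0.022 ]
[ 0.948  -0.4996 -0.9699] [-0.0842  0.0006  0.0214]
-0.0835 [-0.4597  0.7681 -1.9429]
-0.082 [-0.8234  0.8071 -2.363 ]
-0.0805 [-0.8522 -0.3276 -1.5869]
-0.079 [-1.2201 -0.2451 -3.1858]
-0.0775 [-0.792  -0.6029 -2.3351]
-0.076 [-0.4635 -0.3563 -1.1201]
-0.0745 [-1.9072 -1.1662 -1.9043]
-0.073 [-1.6829 -1.5051 -1.4657]
-0.0715 [-1.901   1.2887  0.0809]
-0.07 [-1.1942  1.6993  1.3906]
-0.0685 [-1.3318  2.7461  3.1468]
-0.067 [-6.0881  3.399   2.4987]
-0.0655 [-10.9293   3.6858   0.5665]
-0.064 [-16.0128   4.9363   0.4636]
12.55 [-0.068   0.0002  0.0223]
```

View pics/t1.png

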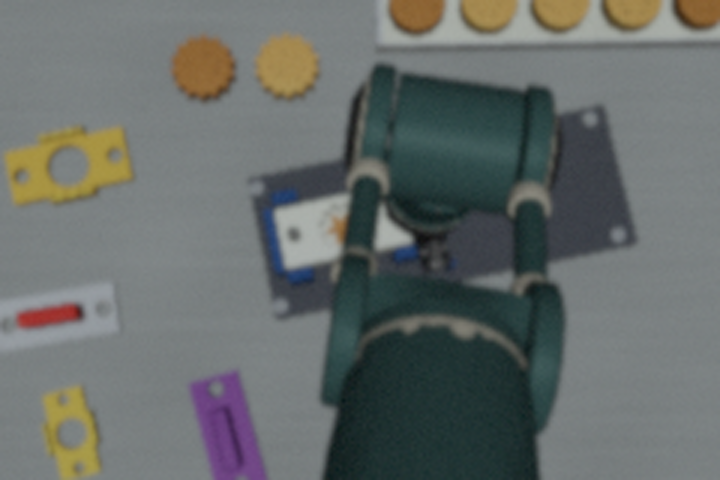

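Run:
```python
from g import *
yw=lambda:2*np.arctan2(manip.read_tool_rot()[2],manip.read_tool_rot()[1])%np.pi
manip.move_straight(P(-.085,0,.022),speed=.1)
manip.move_straight(P(-.085,0,.12),speed=.25)
manip.move_gripper(.085)
manip.move_straight(P(.003,0,.12),speed=.25)
w0=W();print(w0)
manip.move_straight(P(.003,0,.06),speed=.15)
manip.move_straight(P(.003,0,.022),speed=.1)
print(W()-w0,loc(manip.read_eef_pos()),yw())
manip.move_gripper(.05,20); manip.hold(.2)
print("grip",manip.read_width(),manip.read_grip_force(),W()-w0,loc(manip.read_eef_pos()),yw(),manip.read_ft_torque())
manip.move_gripper(.085)
print("free",W()-w0,loc(manip.read_eef_pos()),yw())
manip.move_straight(P(.003,0,.15),speed=.25)
print(manip.read_t())
```

```text
[-0.4847  0.0869  0.131 ]
[-0.0397 -0.4411 -0.2785] [ 0.0029 -0.0002  0.0222] 1.7649834333136492
grip 0.05582210292660481 24.88578289747238 [ 0.91   -0.8354  5.0961] [ 0.0028 -0.0011  0.023 ] 1.7649403719060328 [ 0.0385 -0.1183 -0.0065]
free [ 0.0316 -0.4453  0.6948] [0.0031 0.0006 0.0215] 1.7649987533526836
17.5167
```

```bash
cat >> fit.py <<'E'
def fit3(name,masks,p0):
    T={c:cv2.GaussianBlur(np.asarray(m).astype(np.float32),(0,0),1.) for c,m in masks.items()}
    p0=np.array(p0,float); e=lambda d:p0+[d[0],d[1],0,d[2]]
    f=lambda d:sum(((soft(render(M[name],e(d),c))-t)**2).sum() for c,t in T.items())
    sim=np.vstack([np.zeros(3),np.diag([.008,.008,.08])])
    r=minimize(f,np.zeros(3),method="Nelder-Mead",options=dict(initial_simplex=sim,xatol=5e-5,fatol=.01,maxiter=200))
    return e(r.x),r.fun
E
python3 - <<'E'
from g import *
from fit import fit3
import pickle
manip.move_gripper(.085)
manip.movep(P(0,0,.10,o=[.616,.259],yaw=1.765),Q(1.765))
ms={}
for c in("top","side"):
    im=manip.grab_frame(c)
    cv2.imwrite(f"pics/m_{c}.png",im[:,:,::-1])
    r=manip.outline_of("mould",c)
    print(c,[(x["p"],x["pixels"].sum(),np.argwhere(x["pixels"]).mean(0)) for x in r])
    u=pix(P(.003,0,.03),c)
    r=min(r,key=lambda x:np.hypot(*(np.argwhere(x["pixels"]).mean(0)[::-1]-u))); ms[c]=r["pixels"]
pickle.dump(ms,open("mould1.pkl","wb"))
print(manip.read_t(),manip.read_eef_pos())
S=lambda n:pickle.load(open(n+".pkl","rb"))
for n,f,g in(("mould",ms,[*P(.003,0,.012),1.765]),("spacer",S("spacer"),[.616,.259,0,1.765]),("topplate",S("topplate"),[.469,.268,0,1.715])):
    for c in("top","side"):
        p,e=fit3(n,{c:f[c]},g); print(n,c,p,e, loc(p) if n=="mould" else "")
a=[cv2.imread(f"pics/m_{c}.png") for c in("top","side")]
u=[pix(P(0,0,.03),c).astype(int) for c in("top","side")]
cv2.imwrite("pics/m.png",np.hstack([cv2.resize(i[v[1]-45:v[1]+45,v[0]-50:v[0]+50],(400,360),interpolation=cv2.INTER_CUBIC) for i,v in zip(a,u)]))
E
```

```text
top [(0.92, np.int64(955), array([205.4628, 314.023 ]))]
side [(0.81, np.int64(716), array([204.9553, 328.5964]))]
19.0083 [0.6165 0.2575 0.1007]
mould top [ 0.5473 -0.0054  0.012   1.7804] 7.2014923095703125 [ 0.0013 -0.0016  0.012 ]
mould side [ 0.5514 -0.0063  0.012   1.8014] 112.14114379882812 [-0.0004 -0.0055  0.012 ]
spacer top [0.6146 0.2592 0.     1.7571] 8.651226997375488 
spacer side [0.6165 0.2592 0.     1.7801] 2.2856409549713135 
topplate top [0.4694 0.2686 0.     1.7075] 4.134891510009766 
topplate side [0.4715 0.2688 0.     1.7055] 8.276311874389648
```

View pics/m.png

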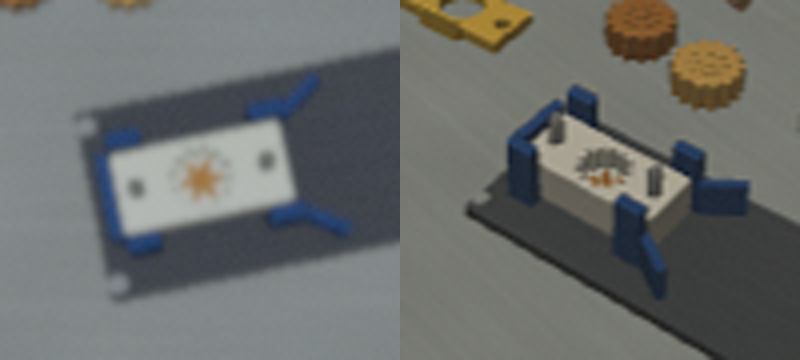

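```bash
cat >> g.py <<'E'
def eef(n=6): 
    return np.mean([manip.read_eef_pos() for _ in range(n)],0)
E
python3 - <<'E'
from g import *
C=[.6157,.2597];y=1.767
t=lambda z:P(0,0,z,o=C,yaw=y)
manip.move_straight(t(.08),Q(y),speed=.15); print(np.array([manip.read_eef_pos() for _ in range(3)])-t(.08))
w0=W()
manip.move_straight(t(.03),speed=.12);manip.move_straight(t(-.002),speed=.06); print(W()-w0,eef()-t(-.002))
manip.move_gripper(.05,30); manip.hold(.1)
e=eef();print("grip",manip.read_width(),manip.read_grip_force(),W()-w0,e-t(-.002), loc(e,C,y))
print(manip.read_t())
E
```

```text
[[-0.0011 -0.0012 -0.0011]
 [-0.0011 -0.0012 -0.0011]
 [-0.0011 -0.0012 -0.0011]]
[ 0.2721 -0.6557 -0.3405] [-0.0001 -0.     -0.0003]
grip 0.06540443709188945 35.44361874461174 [-0.2777 -0.7232  3.0172] [0.0006 0.0002 0.0007] [ 0.0001 -0.0006 -0.0013]
20.9583
```

Run:
```python
from g import *
C=[.6157,.2597];B=(.003,-.0005)
manip.move_straight(P(0,0,.14,o=C,yaw=1.767),speed=.25)
manip.movep(P(*B,.12),Q(YAW)); manip.hold(.2)
w0=W();print(w0,manip.read_width(),loc(eef()))
manip.move_straight(P(*B,.08),speed=.12)
z=.08
while z>.046-.002-.003:
    z-=.003; manip.move_straight(P(*B,z),speed=.04); w=W()-w0
    print(round(z,4),w)
    if w[2]>6 or np.hypot(*w[:2])>10: break
print(manip.read_t(),loc(eef()),manip.read_width())
```

```text
[-1.0075 -0.5958 -1.6503] 0.06548459939292002 [ 0.004  -0.0015  0.1202]
0.077 [0.7422 1.1559 0.315 ]
0.074 [1.1302 0.0982 0.4528]
0.071 [ 1.5181  0.1573 -0.4454]
0.068 [1.2593 0.8544 0.161 ]
0.065 [ 0.3256  0.9758 -0.2477]
0.062 [ 0.2777  0.4916 -0.6276]
0.059 [ 0.456   0.6    -0.1806]
0.056 [ 1.0344  0.4712 -0.1397]
0.053 [0.9367 0.0789 0.0857]
0.05 [ 0.0834 -0.0672 -0.2791]
0.047 [0.1567 0.4337 0.137 ]
0.044 [0.0475 0.7789 5.5414]
0.041 [ 2.8933  9.5774 26.0337]
26.6667 [ 0.0029 -0.0012  0.0446] 0.06531376471998654
```

Run:
```python
from g import *
B=(.003,-.0005)
manip.move_straight(P(*B,.0445),speed=.05)
manip.move_gripper(.085)
manip.move_straight(P(*B,.14),speed=.2)
C=[.4702,.2692];y=1.707
t=lambda z:P(0,0,z,o=C,yaw=y)
manip.movep(t(.10),Q(y)); manip.move_gripper(.045)
w0=W()
for c in("top","side"): cv2.imwrite(f"pics/s_{c}.png",manip.grab_frame(c)[:,:,::-1])
manip.move_straight(t(.05),speed=.15);manip.move_straight(t(.014),speed=.06); print(W()-w0,eef()-t(.014))
manip.move_gripper(.005,50); manip.hold(.1)
e=eef();print("grip",manip.read_width(),manip.read_grip_force(),W()-w0,loc(e,C,y),manip.read_t())
a=[cv2.imread(f"pics/s_{c}.png") for c in("top","side")]
u=[pix(P(0,0,.05),c).astype(int) for c in("top","side")]
cv2.imwrite("pics/s.png",np.hstack([cv2.resize(i[v[1]-45:v[1]+45,v[0]-50:v[0]+50],(400,360),interpolation=cv2.INTER_CUBIC) for i,v in zip(a,u)]))
```

```text
[-0.8214 -0.1014 -0.2532] [-0.     -0.     -0.0002]
grip 0.015378955378838734 49.78667378425598 [-0.7795  0.4603  3.2105] [ 0.0002 -0.0006  0.0146] 31.2667
```

View pics/s.png

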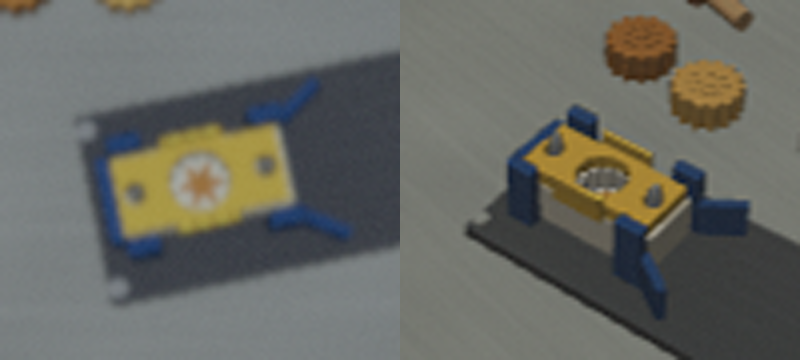

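The spacer sits flush, both pins come through, and the block is still home. Now the pattern plate.

Run:
```python
from g import *
C=[.4702,.2692];B=(.003,-.0005)
manip.move_straight(P(0,0,.16,o=C,yaw=1.707),speed=.25)
manip.movep(P(*B,.14),Q(YAW)); manip.hold(.2)
w0=W();print(manip.read_width(),loc(eef()))
manip.move_straight(P(*B,.098),speed=.12)
z=.098
while z>.070:
    z-=.002 if z<.077 else .003; manip.move_straight(P(*B,z),speed=.04); w=W()-w0
    print(round(z,4),w)
    if w[2]>5 or np.hypot(*w[:2])>10: break
print(manip.read_t(),loc(eef()),manip.read_width())
```

```text
0.015135195260237783 [ 0.0043 -0.0008  0.14  ]
0.095 [-0.6175  0.6206  0.4227]
0.092 [-0.3557  0.9013  0.1693]
0.089 [-0.7094  0.1853 -0.3658]
0.086 [-0.5642 -0.1085  0.3221]
0.083 [-0.6787 -0.3972 -0.0478]
0.08 [-1.313   0.7361 -0.0348]
0.077 [-0.0958 -0.6745 -0.0706]
0.075 [-0.8128 -0.5281 -0.2183]
0.073 [-0.9798  0.8592  0.0601]
0.071 [-0.0074  4.1193  9.449 ]
36.3 [ 0.0029 -0.0007  0.0725] 0.015204963743668004
```

Contact came at the expected height (58 + 14 = 72 mm). I release, withdraw and check.

Run:
```python
from g import *
B=(.003,-.0005)
manip.move_straight(P(*B,.0722),speed=.05)
manip.move_gripper(.04)
manip.move_straight(P(*B,.16),speed=.2)
manip.movep(P(0,0,.2,o=[.40,.33],yaw=1.9),Q(1.9))
for c in("top","side"): cv2.imwrite(f"pics/f_{c}.png",manip.grab_frame(c)[:,:,::-1])
print(manip.read_t())
a=[cv2.imread(f"pics/f_{c}.png") for c in("top","side")]
u=[pix(P(0,0,.05),c).astype(int) for c in("top","side")]
cv2.imwrite("pics/f.png",np.hstack([cv2.resize(i[v[1]-45:v[1]+45,v[0]-50:v[0]+50],(400,360),interpolation=cv2.INTER_CUBIC) for i,v in zip(a,u)]))
```

```text
38.975
```

View pics/f.png

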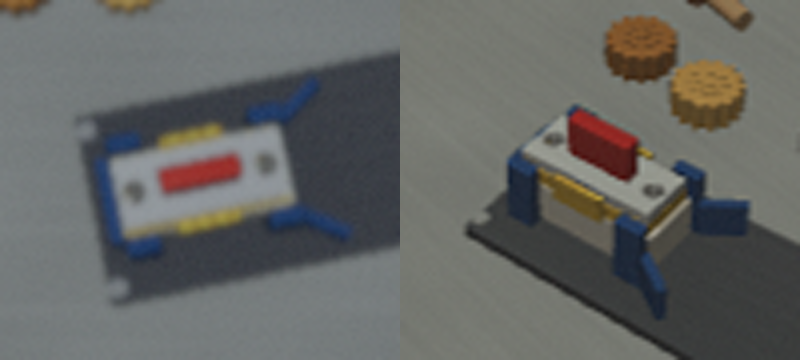

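The plate lies flush on the spacer with its grip up, the pins show in both holes, and the block is still against the stop.

```bash
python3 -c "
from cell import manip
print(manip.hand_in())"
```

```text
the job is handed in; nothing more can be done
None
```

The mould block is home against the end stop, with the spacer and the pattern plate lowered flush over its pins, red grip up; I handed the job in at about 39 s on the robot's clock (limit 67 s), and no verdict came back.

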